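Lay the breakfast bar

ROBOT

A 7-joint arm with a two-finger parallel gripper is mounted at the origin on the work surface. World frame = base frame: x ahead of the robot, y to its left, z up, the work surface at z = 0. Lengths are in mm, angles in rad, forces in N, time in s.
With the tool pointing down it reaches from about 400 to 900 mm from the base axis. Payload 5.6 kg.
Tool frame: the origin (TCP) lies midway between the tips of the shut fingers; the grasp point (between the pads) lies 19 mm behind it; x points along the fingers, y is the direction in which the jaws open and shut, and the axes are right-handed (so a half turn about x gives the same grasp; the last joint's range is limited). The gripper opens to 92 mm and grips with 3 to 60 N. Pads are 20 mm wide; open, the fingers measure 128 mm over their backs; the gripper's body (75 mm by 189 mm) begins 69 mm behind the grasp point.
Start: joints at [-1.327, 0.468, -0.012, 1.603, 0.006, 1.071, -0.056], TCP at [183.916, 623.445, 214.592] pointing down, gripper open.
Joint ranges: [-2.53, 2.53], [-0.31, 2.02], [-1.57, 1.55], [0.28, 2.44], [-1.29, 4.43], [0.15, 1.84], [-2.92, 2.92]. Speed limits (rad/s): [2.57, 2.57, 3.14, 3.14, 3.14, 3.14, 3.14].

INTERFACE

Orientations are given as a rotation vector (axis times angle).
In Python, from cell import robot, grip, kin, viewer gives the robot as it stands. Calls block until the motion is done:
- robot.movep(position, orientation): joint-space move of the TCP to a pose.
- robot.servo_line(position, feed=150, rotation=None): straight line of the TCP; rotation=None keeps the orientation; feed is the mean speed in mm/s.
- robot.goto_joints(angles): joint-space move.
- grip(opening, newtons=None): opening from 0.0 (shut) to 1.0 (fully open); newtons is the grip in N (None keeps the last); returns when the fingers have stopped.
- robot.hold(seconds).
- kin.ik(position, orientation): joint angles nearest the present ones, or None.
- robot.observe(): the state.
- viewer.read_camera(name): name is "side" or "top" or "wrist"; returns the picture (480x640x3 uint8, red, green, blue); there is no depth.
- viewer.camera_info(name): a dict with "camera_matrix" (3x3 intrinsics, pixels), "k1" (the pictures are not rectified: a ray, as slopes to the right and down, at radius r is drawn at 1 + k1 r^2 times it, then the intrinsics apply), "R" (3x3) and "t" (3): a world point X has camera coordinates R X + t. Camera axes: x right, y down, z forward; pixel columns grow to the right and rows downward; lengths in mm; the calibration is good to about 2 mm. A picture is of the moment at which its call begins: read the wrist's pose just before it. camera_info takes no time and is no camera call; for the wrist camera it gives the pose at the moment of the call.
A pose or a line that the arm cannot do raises robot.IKError and nothing moves.
- robot.job_done(): hands the job in, once; it reports no verdict.
Trained networks look in the newest picture that a camera, given by its name, has taken for a name from the list of things; names that differ only in an ending like _2 or _b are one class to them, and where a whole thing is asked for, a point or a joint stands for the part that bears it (a point fixed in the world has none). Each returns a list of dicts, best first, with "confidence" (0 to 1); they miss things now and then, are a little off and sometimes report something else, mostly with a low value. They report only what shows in the picture. A call takes as long as a camera call. They do not tell look-alikes from the thing itself.
- viewer.silhouettes(name, camera): "mask" (480x640 bool, what is visible of it).
- viewer.pinpoint(name, camera): "at" ([x, y, z] in mm, in the coordinates of the camera as it stood for that picture, good to about 4 mm: a listed point, or the origin of a listed thing).
The state is a dict: "t": time; "joints": joint angles; "joint_velocities": joint speeds; "joint_torque": joint torques, N m; "tcp_pos": TCP position; "tcp_rot": TCP orientation; "contact_force": force on the tool from outside, world axes, zero at the start; "wrist_torque": the same for the moment, N m; "grip_width": opening from 0.0 (shut) to 1.0 (fully open).
Only numpy, scipy, OpenCV 4.12 (cv2) and the standard library are available. Lean on these libraries where they do the work, as an engineer would, in place of code of your own. Each camera call takes 0.05 s, during which the arm holds its last target. There are 200 camera calls.

TASK

Lay the breakfast bar: stand each snack cup upright and centred on the coaster of its own colour, and cover the butter by setting the dome squarely on its dish without dropping it. Leave the jam jar and the whisk where they are.

Things in the scene. Friction and masses are not known exactly. Their poses are not given: they have to be found in the camera images.
- cup_red: Empty red plastic snack cup, standing upright, loose, about 35 g. Round and slightly tapered: outer diameter 52 mm at the foot, 62 mm at the rim, 65 mm tall, wall 3 mm. Origin at the centre of its underside, z up; yaw means nothing.
- cup_yellow: Empty yellow plastic snack cup, standing upright, loose, about 35 g. Round and slightly tapered: outer diameter 52 mm at the foot, 62 mm at the rim, 65 mm tall, wall 3 mm. Origin at the centre of its underside, z up; yaw means nothing.
- cup_blue: Empty blue plastic snack cup, standing upright, loose, about 35 g. Round and slightly tapered: outer diameter 52 mm at the foot, 62 mm at the rim, 65 mm tall, wall 3 mm. Origin at the centre of its underside, z up; yaw means nothing.
- coaster_red: Flat round red silicone coaster, 86 mm diameter, 5 mm thick, with a paler ring drawn on it; stuck to the worktop, does not move. Origin at the centre of its underside (worktop level).
- coaster_yellow: Flat round yellow silicone coaster, 86 mm diameter, 5 mm thick, with a paler ring drawn on it; stuck to the worktop, does not move. Origin at the centre of its underside (worktop level).
- coaster_blue: Flat round blue silicone coaster, 86 mm diameter, 5 mm thick, with a paler ring drawn on it; stuck to the worktop, does not move. Origin at the centre of its underside (worktop level).
- butter_dome: Domed lid of the butter dish, blue ceramic, about 280 g, standing loose on the worktop, open side down. Round, 106 mm outer and 98 mm inner diameter at the mouth; the shell is 52 mm tall and carries a 24 mm diameter upright round knob whose top is 85 mm above the mouth. Origin at the centre of its open underside, z up to the knob; yaw means nothing.
- butter_dish: White ceramic butter dish, round, fixed to the worktop. A plate 146 mm across at the rim with a flat floor 8 mm above the worktop (about 120 mm across) and a sloping rim up to 14 mm; a yellow block of butter 60 x 36 mm stands fixed in the middle (along the dish's x), its top 34 mm above the worktop. Origin at the centre of its underside (worktop level).
- jam_jar: Bystander: closed amber jam jar with a brass-coloured lid, 56 mm diameter, 85 mm tall, loose, standing among the cups. Origin at the centre of its underside.
- whisk: Bystander: steel whisk lying loose on the far side of the worktop, 270 mm long, 36 mm high and wide. It lies along its own x axis, wires to +x; origin under its middle, at worktop level.
Things that resemble listed ones, but are neither listed nor needed, are in the scene too. Several things look just like the butter_dome: the one meant starts nearest to the robot's base. Of the things that look like the cup_blue, take the one that is farthest to the robot's left at the start.

How it is judged (in metres and radians):
At the end, for the whole second after the job is handed in: Each cup stands upright on the coaster of its own colour, centre within 15 mm of the coaster's; the dome stands level on the floor of the butter dish over the butter, centre within 12 mm of the dish's; all released and at rest (horizontal distance between cup_red and coaster_red below 0.015 m and z of cup_red in the frame of coaster_red between 0.002 and 0.008 m and angle between each of cup_red, cup_yellow, cup_blue, butter_dome's own z axis and vertical below 0.08 rad and linear speed of each of cup_red, cup_yellow, cup_blue, butter_dome below 0.02 m/s and angular speed of each of cup_red, cup_yellow, cup_blue, butter_dome below 0.3 rad/s and horizontal distance between cup_yellow and coaster_yellow below 0.015 m and z of cup_yellow in the frame of coaster_yellow between 0.002 and 0.008 m and horizontal distance between cup_blue and coaster_blue below 0.015 m and z of cup_blue in the frame of coaster_blue between 0.002 and 0.008 m and horizontal distance between butter_dome and butter_dish below 0.012 m and z of butter_dome in the frame of butter_dish between 0.005 and 0.011 m); the robot touches nothing.
It fails at once if the jam jar is moved by more than 30 mm (distance of jam_jar from where it was at the start of the episode above 0.03 m).
It fails at once if the whisk is moved by more than 30 mm (distance of whisk from where it was at the start of the episode above 0.03 m).
It fails at once if the ceramic dome is dropped (falls freely at over 0.5 m/s) (linear speed of butter_dome above 0.5 m/s and contact force between butter_dome and the fingers below 0.05 N).
It also fails if it takes over 106 s, if anything falls off the work surface, if the arm or the gripper's body presses on something with over 40 N, if the wrist force passes 120 N, or if a joint passes its speed limit or range.

## Working session

There is one attempt and no reset: what is moved stays moved. The work goes in short steps, each a Python script; the robot and the scene stay as the last script left them, time stands still between calls to the robot, and variables do not carry over. Pictures are saved under pics/ and viewed, about 12 in all and at most 16, crops included, and the job is handed in when it is done.

```bash
mkdir -p pics; ls; cat > h.py <<'E'
import numpy as np, cv2
from cell import robot, grip, kin, viewer
def world(ci,p): return np.array(ci["R"]).T@(np.array(p)-np.array(ci["t"]))
def px2w(ci,u,v,z):
    K=np.array(ci["camera_matrix"]);k=ci["k1"]
    d=np.array([(u-K[0,2])/K[0,0],(v-K[1,2])/K[1,1]]);s=d.copy()
    for _ in range(20): s=d/(1+k*(s@s))
    R=np.array(ci["R"]);t=np.array(ci["t"]);o=-R.T@t;r=R.T@np.array([s[0],s[1],1.])
    return o+r*(z-o[2])/r[2]
def snap(name,f=None):
    ci=viewer.camera_info(name);im=viewer.read_camera(name)
    if f: cv2.imwrite("pics/"+f,im[:,:,::-1])
    return ci,im
E
python3 - <<'E'
from h import *
s=robot.observe();print(s["t"],s["tcp_pos"],s["tcp_rot"],s["grip_width"])
for c in ("top","side"):
    ci,im=snap(c,c+"0.png");print(c,-np.array(ci["R"]).T@np.array(ci["t"]))
    for n in "cup_red cup_yellow cup_blue coaster_red coaster_yellow coaster_blue butter_dome butter_dish jam_jar whisk".split():
        for d in viewer.pinpoint(n,c): print(n,round(d["confidence"],2),world(ci,d["at"]).round(0))
E
```

```text
pics
0.0 [183.75688784 622.87688109 213.66300982] [ 0.22376049  1.559186   -0.22651722] 1.00120699532623
top [ 484.23372945   53.71993335 1337.78287273]
cup_red 0.79 [ 595. -297.    1.]
cup_red 0.17 [433. -38.  -2.]
cup_blue 0.7 [437.  83.  -3.]
cup_blue 0.66 [612. 291.   5.]
coaster_red 0.86 [ 664. -177.   -6.]
coaster_yellow 0.83 [647. 171.   3.]
coaster_blue 0.89 [ 466. -200.   -2.]
butter_dome 0.86 [433. 360.  -1.]
butter_dome 0.83 [431. 506.  -6.]
butter_dish 0.59 [ 439. -378.    1.]
jam_jar 0.53 [434. -39.  -5.]
whisk 0.88 [781. -69.   0.]
side [  32.53019105 -493.57963369  557.26762006]
cup_red 0.75 [ 598. -297.   -0.]
cup_yellow 0.91 [618. 288.  -7.]
cup_blue 0.77 [ 333. -101.    0.]
cup_blue 0.76 [440.  84.   2.]
coaster_red 0.83 [ 665. -183.   -2.]
coaster_yellow 0.8 [647. 174.  -0.]
coaster_yellow 0.42 [434. 356.  -1.]
coaster_blue 0.95 [ 468. -203.    4.]
butter_dome 0.81 [432. 504.  -4.]
butter_dome 0.67 [433. 357.  -2.]
butter_dish 0.75 [ 440. -378.    2.]
jam_jar 0.56 [438. -40.  -5.]
whisk 0.71 [777. -70.  -3.]
```

View pics/top0.png

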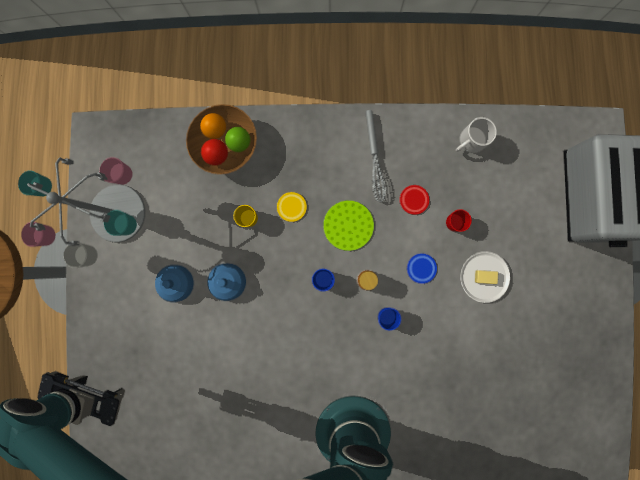

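View pics/side0.png

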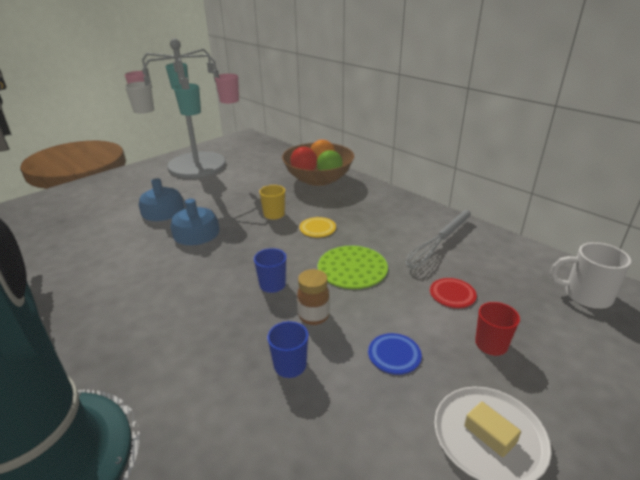

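The top picture shows the yellow cup at (245,216), the left blue cup at (323,280), the red cup at (459,221) and the nearer dome at (227,283). It also shows the dish at (485,277) and the coasters at (292,207), (415,199) and (422,268). The side view agrees with the pinpoints. It also shows that the top camera missed the yellow cup and reported it as blue. I'll refine the flat targets from the silhouettes and hover over the dome.

```bash
cat >> h.py <<'E'
from scipy.spatial.transform import Rotation as Ro
def down(th):
    y=np.array([np.cos(th),np.sin(th),0]);x=np.array([0,0,-1.])
    return Ro.from_matrix(np.c_[x,y,np.cross(x,y)]).as_rotvec()
def best(pos,th):
    q0=np.array(robot.observe()["joints"]);o=[]
    for a in (th,th+np.pi):
        q=kin.ik(pos,down(a))
        if q is not None: o.append((np.abs(np.array(q)-q0).max(),a))
    print("ik",[(round(a,2),round(b,2)) for a,b in o]); return min(o)[1]
def circ(name,cam,ci,z):
    """ellipse-free circle: mask outline projected to height z"""
    out=[]
    for d in viewer.silhouettes(name,cam):
        c=max(cv2.findContours(d["mask"].astype(np.uint8),0,cv2.CHAIN_APPROX_NONE)[0],key=len)[:,0]
        P=np.array([px2w(ci,u,v,z)[:2] for u,v in c],np.float32)
        (x,y),r=cv2.minEnclosingCircle(P);(ex,ey),ax,_=cv2.fitEllipse(cv2.convexHull(P))
        out.append((round(d["confidence"],2),np.round([ex,ey,ax[0],ax[1]],1),np.round([x,y,r*2],1)))
    return out
def pins(name,cam,ci): return [(round(d["confidence"],2),world(ci,d["at"]).round(1)) for d in viewer.pinpoint(name,cam)]
E
python3 - <<'E'
from h import *
for c in ("top","side"):
    ci,im=snap(c)
    for n,z in (("coaster_red",5),("coaster_yellow",5),("coaster_blue",5),("butter_dish",14)):
        print(c,n,circ(n,c,ci,z))
a=best([433,358,260],0);b=best([433,358,260],np.pi/2)
print(robot.observe()["joints"])
robot.movep([433,358,260],down(a))
ci,im=snap("wrist","w1.png");print(robot.observe()["t"],-np.array(ci["R"]).T@ci["t"])
print(pins("butter_dome","wrist",ci))
E
```

```text
top coaster_red [(0.89, array([ 663. , -179.2,   83.8,   89.3]), array([ 661.5, -179.1,   90.1])), (0.71, array([645.6, 170.7,  79.7,  81.6]), array([644.6, 170.5,  83.9]))]
top coaster_yellow [(0.89, array([647.4, 171.5,  85.8,  87.3]), array([647.4, 171.8,  88.3]))]
top coaster_blue [(0.7, array([ 465.8, -197.2,   82.8,   84.9]), array([ 467. , -197.5,   86.6]))]
top butter_dish [(0.83, array([ 439.6, -379.4,  142.2,  143.9]), array([ 439.9, -379.1,  146. ])), (0.25, array([ 600.7, -305.8,   60.4,   73.4]), array([ 599.2, -304.9,   73.4]))]
side coaster_red [(0.7, array([ 659.9, -184.2,   84.6,   89.1]), array([ 659.7, -184.1,   90.3])), (0.42, array([807.2, -61.2,  39. , 295.4]), array([825.5, -64.9, 254.4]))]
side coaster_yellow [(0.67, array([643.7, 163.2,  85.1,  87.8]), array([644.8, 163.1,  90.3]))]
side coaster_blue [(0.78, array([ 464.6, -201.4,   84.1,   86.5]), array([ 464.9, -201.3,   87.4]))]
side butter_dish [(0.96, array([ 440.9, -378. ,  136.3,  148.6]), array([ 439.6, -379.2,  146.1])), (0.66, array([ 457.7, -206.1,   83.1,   85.6]), array([ 458. , -206.4,   86.1]))]
ik [(np.float64(0.59), 0), (np.float64(2.38), 3.14)]
ik [(np.float64(0.89), 1.57), (np.float64(2.07), 4.71)]
[-1.32699391  0.46750861 -0.01159202  1.60270671  0.00599357  1.07140955
 -0.05630827]
3.025 [432.40840963 433.54036697 430.53863398]
[(0.67, array([434.1, 350.6,   2.5])), (0.67, array([427.6, 507.1,   1.5]))]
```

View pics/w1.png

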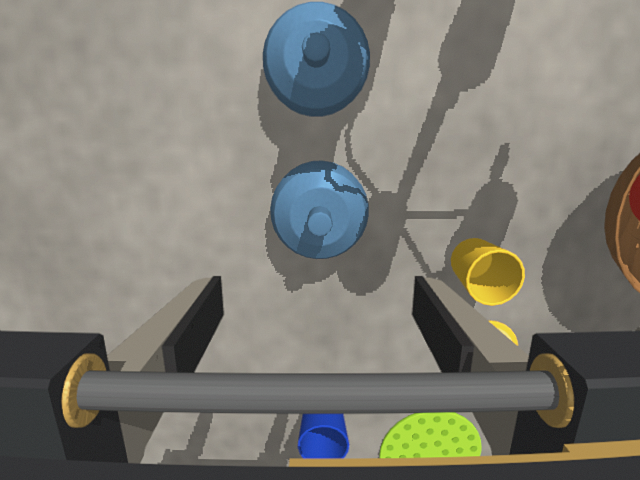

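The wrist view shows the target dome at about (320,210), with its knob top at (319,221). The yellow cup's rim is at (495,276). I'll compute positions from these and grasp.

```bash
python3 - <<'E'
from h import *
ci,im=snap("wrist")
print("knob",px2w(ci,319.5,220,85), "yrim",px2w(ci,495,276,65))
for u,v in ((272,210),(368,210),(320,161),(320,258)): print(px2w(ci,u,v,10).round(1))
print(circ("butter_dome","wrist",ci,8)); print(pins("cup_yellow","wrist",ci), pins("cup_blue","wrist",ci))
E
```

```text
knob [434.5654233  356.82741483  85.        ] yrim [615.82454316 293.91492353  65.        ]
[382.  351.5  10. ]
[489.1 351.7  10. ]
[435.4 405.4  10. ]
[435.8 295.3  10. ]
[(0.76, array([430.8, 508.3, 108.9, 111.8]), array([431.1, 507.9, 112.3])), (0.63, array([434.5, 349.9, 110.1, 112.5]), array([434.2, 350.3, 113.5]))]
[(0.73, array([617.3, 292.7,  -3.9]))] [(0.8, array([436.2,  81.6,   3.5]))]
```

```bash
python3 - <<'E'
from h import *
grip(0.6)
def st(m): s=robot.observe();print(m,round(s["t"],1),s["tcp_pos"].round(1) if hasattr(s["tcp_pos"],"round") else s["tcp_pos"],np.round(s["contact_force"],1),round(s["grip_width"],3))
x,y=434.5,355.5
robot.movep([x,y,110],down(np.pi/2))
robot.servo_line([x,y,59],feed=80); st("down")
grip(0,8); st("cl1"); grip(0.6)
robot.servo_line([x,y,100],feed=120)
robot.movep([x,y,100],down(0)); robot.servo_line([x,y,58],feed=80); st("down2")
grip(0,30); st("cl2")
robot.servo_line([x,y,180],feed=120); st("up")
E
```

```text
down 6.1 [434.7 355.6  59. ] [ 0.4 -0.4 -0.4] 0.599
cl1 6.7 [434.6 355.2  59.2] [-1.4 -1.7  3.5] 0.26
down2 9.7 [434.6 355.4  57.8] [ 0.8 -0.5  0.6] 0.601
cl2 10.3 [434.3 355.7  58.3] [-1.1  0.3  3.5] 0.255
up 11.4 [434.  355.2 179.2] [-0.5 -0.2 -3.2] 0.254
```

```bash
python3 - <<'E'
from h import *
a=best([440,-330,200],0)
robot.movep([440,-379,190],down(a)); s=robot.observe();print(s["t"],s["tcp_pos"],np.round(s["contact_force"],1),s["grip_width"])
ci,im=snap("wrist","w2.png"); print(-np.array(ci["R"]).T@ci["t"]); print(circ("butter_dish","wrist",ci,14),pins("butter_dish","wrist",ci),pins("butter_dome","wrist",ci))
E
```

```text
ik [(np.float64(1.69), 0), (np.float64(1.33), 3.14)]
14.05 [ 440.80699355 -378.06758763  189.77940568] [-0.  -0.4 -2.3] 0.25157618817583705
[ 441.57895177 -453.74624586  360.50188096]
[(0.8, array([ 441.5, -383.5,  138.6,  143.3]), array([ 441.3, -384.7,  144.1]))] [] [(0.96, array([ 442. , -380.6,  129.9]))]
```

View pics/w2.png

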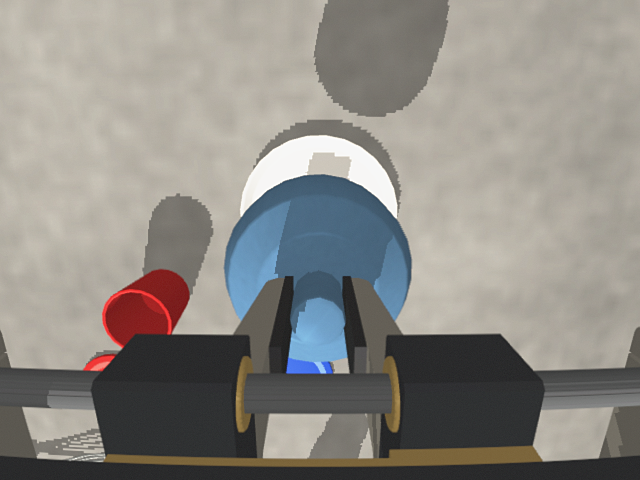

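The dome is held level. The white dish arc shows at columns 241–398, with its far edge at row 135. I'll fit a circle of radius 73 mm to that arc before lowering.

```bash
python3 - <<'E'
from h import *
from scipy.optimize import least_squares
ci=viewer.camera_info("wrist");im=cv2.imread("pics/w2.png")
m=(im.min(2)>215).astype(np.uint8)
c=max(cv2.findContours(m,0,cv2.CHAIN_APPROX_NONE)[0],key=len)[:,0]
P=np.array([px2w(ci,u,v,14)[:2] for u,v in c if v<200])
for r in (None,73):
    f=(lambda p:np.hypot(*(P-p[:2]).T)-(73 if r else p[2]))
    s=least_squares(f,[440,-379,73],loss="soft_l1"); print(s.x,np.median(abs(s.fun)),len(P))
E
```

```text
[ 441.17967091 -361.21001531   80.17088601] 9.973942195242245 363
[ 441.14070973 -375.31716155   73.        ] 4.713566038931006 363
```

```bash
python3 - <<'E'
from h import *
from scipy.optimize import least_squares
ci=viewer.camera_info("wrist");im=cv2.imread("pics/w2.png")
m=im.min(2)>200
P=np.array([px2w(ci,u,np.argmax(m[120:230,u])+119.5,14)[:2] for u in range(244,396)])
for r in (None,73):
    f=(lambda p:np.hypot(*(P-p[:2]).T)-(73 if r else p[2]))
    s=least_squares(f,[440,-379,73],loss="soft_l1"); print(s.x,np.median(abs(s.fun)))
E
```

```text
[ 440.70553156 -380.8520646    72.62217546] 0.19021854001996985
[ 440.71889143 -380.41216676   73.        ] 0.1993215355800615
```

```bash
python3 - <<'E'
from h import *
x,y=440.4,-379.9
def st(m): s=robot.observe();print(m,round(s["t"],1),np.round(s["tcp_pos"],1),np.round(s["contact_force"],1),round(s["grip_width"],3)); return s
robot.servo_line([x,y,72],feed=90); f0=st("low")["contact_force"][2]
z=72
while z>63:
    z-=1; robot.servo_line([x,y,z],feed=20)
    s=robot.observe()
    if s["contact_force"][2]-f0>2: break
st("touch")
grip(0.5); st("rel")
robot.servo_line([x,y,150],feed=150)
ci,im=snap("top"); print(circ("butter_dome","top",ci,8),pins("butter_dome","top",ci))
ci,im=snap("wrist","w3.png"); print(pins("cup_red","wrist",ci)); print(robot.observe()["t"])
E
```

```text
low 15.7 [ 440.7 -380.2   72.5] [-0.3 -0.2 -2.5] 0.251
touch 17.2 [ 440.4 -380.1   66.3] [-1.3  0.5  1.8] 0.254
rel 17.7 [ 440.4 -379.9   66. ] [-0.3 -0.4  0.1] 0.498
[(0.9, array([428.9, 511.3, 108.5, 114.2]), array([428.5, 510.6, 115.6])), (0.78, array([ 455.9, -377.9,   70.2,  111.5]), array([ 442. , -381.5,  112.2]))] [(0.94, array([429.8, 505.7,  -4. ])), (0.73, array([ 439.8, -370.9,    7.3]))]
[(0.62, array([ 601.2, -302.1,    1.3]))]
18.6833
```

View pics/w3.png

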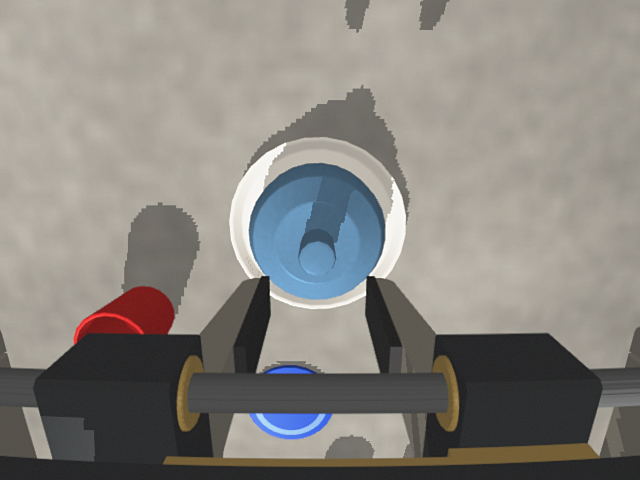

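The dome touched down at TCP z 66.3, where it should (58 + 8), and the picture shows it centred and level in the dish. The red cup comes next, measured with the wrist camera directly above it.

```bash
cat >> h.py <<'E'
def st(m):
    s=robot.observe();print(m,round(s["t"],1),np.round(s["tcp_pos"],1),np.round(s["contact_force"],1),round(s["grip_width"],3)); return s
def look(name,xy,a,zt,zp,f=None):
    """hover so that the wrist camera is above xy; report estimates"""
    cd=np.array([-np.sin(a),np.cos(a)])*80
    robot.movep([xy[0]-cd[0],xy[1]-cd[1],zt],down(a))
    ci,im=snap("wrist",f); st("look "+name)
    print(" circ",circ(name,"wrist",ci,zp)," pin",pins(name,"wrist",ci))
def lower(x,y,z,zmin,df=1.0):
    f0=robot.observe()["contact_force"][2]
    while z>zmin:
        z-=1; robot.servo_line([x,y,z],feed=25)
        if robot.observe()["contact_force"][2]-f0>df: break
    return z
E
python3 - <<'E'
from h import *
a=best([520,-299,230],np.pi/2); grip(1.0)
look("cup_red",(598,-299),a,200,65,"w4.png")
E
```

```text
ik [(np.float64(3.16), 1.57), (np.float64(1.08), 4.71)]
look cup_red 20.6 [ 517.3 -299.5  199.7] [ 0.1 -0.7 -0.2] 1.0
 circ [(0.94, array([ 598.4, -298.1,   61.1,   61.1]), array([ 598.4, -298.1,   61.9]))]  pin [(0.63, array([ 601.5, -302.3,    2.3]))]
```

View pics/w4.png

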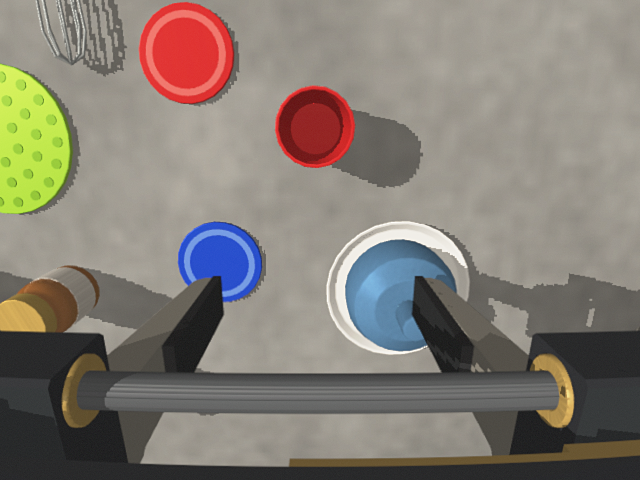

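The cup's rim is at (315,127), giving (598.4, -298.1) with a fitted diameter of 61 mm, which matches. The red coaster at (187,53) and the blue one at (222,262) are visible too, so I'll measure both and then pick the cup up.

```bash
python3 - <<'E'
from h import *
ci=viewer.camera_info("wrist")
for n in ("coaster_red","coaster_blue"): print(n,circ(n,"wrist",ci,5))
x,y=598.4,-298.1;a=4.712389
robot.movep([x,y,110],down(a)); robot.servo_line([x,y,22],feed=120); st("at cup")
grip(0,8); st("closed")
robot.servo_line([x,y,140],feed=150); st("up")
look("coaster_red",(662.5,-181),a,190,5,"w5.png")
E
```

```text
coaster_red [(0.83, array([ 664. , -183.6,   84.8,   85.3]), array([ 663.7, -184. ,   86.4]))]
coaster_blue [(0.71, array([ 468.1, -201. ,   84.5,   85.3]), array([ 468.4, -200.9,   86.3]))]
at cup 22.2 [ 598.7 -298.7   22.7] [0.2 0.2 0.4] 1.001
closed 22.8 [ 598.6 -298.    22.3] [0.7 0.3 1.2] 0.673
up 23.7 [ 598.  -297.5  139. ] [-0.7 -0.9  0.4] 0.667
look coaster_red 24.3 [ 582.1 -181.6  189.4] [-0.  -1.4  0.5] 0.67
 circ [(0.71, array([ 664.4, -182.9,   84.6,   85.2]), array([ 664.4, -182.8,   86. ]))]  pin [(0.68, array([ 6.629e+02, -1.868e+02,  3.000e-01]))]
```

View pics/w5.png

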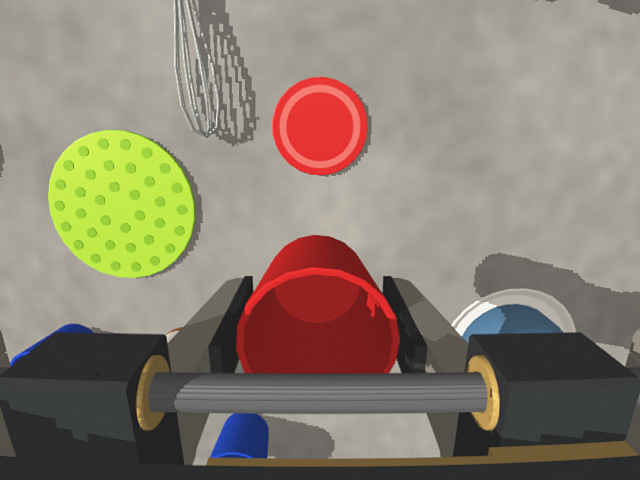

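The red cup is held upright, and the coaster at (320,126) measures (664.3, -183). I'll place it there, then look at the yellow cup.

```bash
python3 - <<'E'
from h import *
x,y=664.3,-183.0;a=4.712389
robot.movep([x,y,110],down(a)); robot.servo_line([x,y,31],feed=100)
lower(x,y,31,26.5); st("touch"); grip(0.85); st("rel")
robot.servo_line([x,y,150],feed=180)
ci,im=snap("top"); print(pins("cup_red","top",ci),circ("cup_red","top",ci,70))
a=best([540,290,220],np.pi/2); grip(1.0)
look("cup_yellow",(616,292),a,200,65,"w6.png")
ci=viewer.camera_info("wrist");print(a,circ("coaster_yellow","wrist",ci,5))
E
```

```text
touch 26.6 [ 664.3 -183.    27.9] [0.1 0.8 0.6] 0.673
rel 27.1 [ 664.3 -183.    28. ] [-0.1 -0.   0.2] 0.846
[] []
ik [(np.float64(1.98), 1.57), (np.float64(0.92), 4.71)]
look cup_yellow 30.3 [536.7 290.6 200.1] [ 0.4 -0.1 -0.3] 0.997
 circ [(0.91, array([616.5, 292.6,  61.1,  61.4]), array([616.3, 292.5,  62. ]))]  pin [(0.66, array([618.6, 293.7,  -1.7]))]
4.71238898038469 [(0.78, array([646.5, 169.3,  85.3,  85.8]), array([646.5, 169.3,  86.5]))]
```

View pics/w6.png

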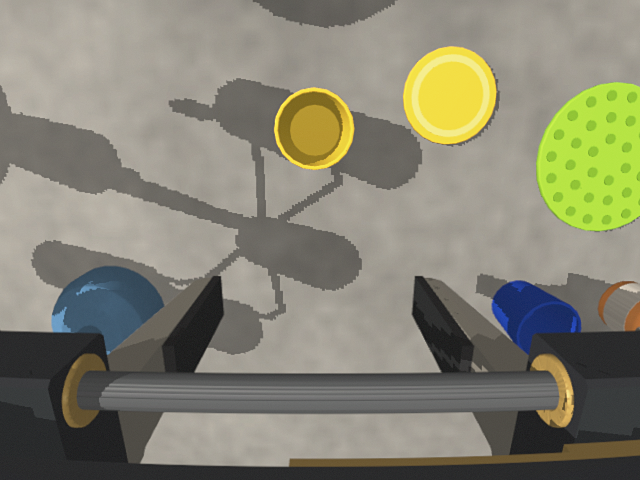

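The yellow cup's rim is at (315,127), giving (616.5, 292.6) with a fitted diameter of 61 mm. The coaster at (450,95) measures (646.5, 169.3).

```bash
python3 - <<'E'
from h import *
a=4.712389;x,y=616.5,292.6
robot.movep([x,y,110],down(a)); robot.servo_line([x,y,22],feed=120); grip(0,8); st("closed")
robot.servo_line([x,y,110],feed=150); st("up")
x,y=646.5,169.3
robot.movep([x,y,110],down(a)); robot.servo_line([x,y,31],feed=100)
lower(x,y,31,26.5); st("touch"); grip(0.85); st("rel")
robot.servo_line([x,y,150],feed=180)
a=best([438,164,200],0); grip(1.0)
look("cup_blue",(438,84),a,200,65,"w7.png")
E
```

```text
closed 32.5 [616.7 292.8  22.3] [-0.1  0.9  1.9] 0.678
up 33.2 [615.8 292.7 109.3] [-0.3 -0.5 -0.1] 0.678
touch 35.0 [646.7 169.5  30.5] [0.3 0.2 1.5] 0.673
rel 35.4 [646.5 169.3  30.1] [ 0.7 -0.4 -0.3] 0.851
ik [(np.float64(1.12), 0), (np.float64(3.55), 3.14)]
look cup_blue 37.9 [438.7   4.2 200.1] [-0.7 -0.  -0.4] 0.998
 circ [(0.96, array([440.5,  79.4,  61.1,  61.6]), array([440.5,  79.1,  62.1])), (0.93, array([347. , -90.6,  41.5,  85. ]), array([344.6, -89.8,  85.2]))]  pin [(0.67, array([435.9,  77. ,   0.7])), (0.61, array([334.6, -99.8,  -0.9]))]
```

View pics/w7.png

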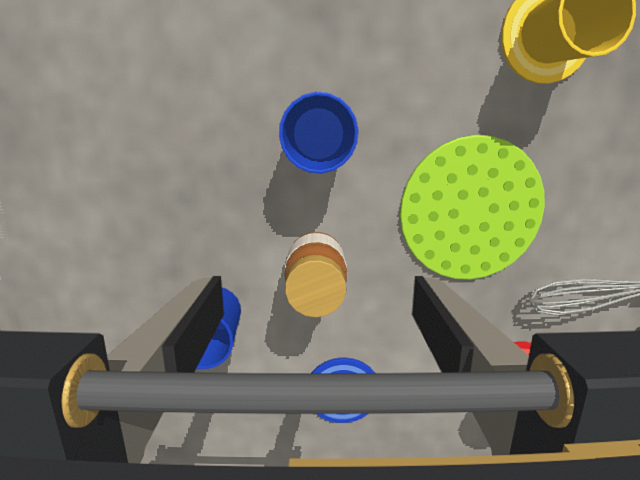

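The correct blue cup is at (319,132), giving (440.5, 79.4). The yellow cup is standing on its coaster at the upper right.

```bash
python3 - <<'E'
from h import *
a=0;x,y=440.5,79.4
robot.movep([x,y,150],down(a)); robot.servo_line([x,y,22],feed=120); grip(0,8); st("closed")
robot.servo_line([x,y,190],feed=150); st("up")
x,y=468.2,-201
a=best([x,y,190],0); robot.movep([x,y,190],down(a)); robot.servo_line([x,y,31],feed=110)
lower(x,y,31,26.5,1.6); st("touch"); grip(0.85); st("rel")
robot.servo_line([x,y,230],feed=200)
snap("side","side1.png")
# verify: fly over each with the wrist camera
a=best([x,y-80,230],0)
def chk(n,p,a):
    look("cup_"+n,p,a,230,70)
    ci=viewer.camera_info("wrist");print("   coaster",circ("coaster_"+n,"wrist",ci,5))
chk("blue",(468,-201),a)
snap("wrist","w8.png")
E
```

```text
closed 40.3 [440.5  79.5  22.1] [-1.1 -0.4  1.6] 0.658
up 41.5 [439.9  79.3 189.3] [ 0.7 -0.5 -0.5] 0.657
ik [(np.float64(0.77), 0), (np.float64(2.06), 3.14)]
touch 45.2 [ 468.3 -201.2   27.1] [-1.3  0.5  1.4] 0.656
rel 45.7 [ 468.2 -201.    27. ] [ 1.5 -0.3 -0.2] 0.851
ik [(np.float64(0.2), 0), (np.float64(2.68), 3.14)]
look cup_blue 47.4 [ 467.4 -280.8  229. ] [-0.9  0.9 -0.3] 0.848
 circ [(0.92, array([ 340.5, -109.6,   51.6,   78.8]), array([ 340.2, -114. ,   75.2])), (0.91, array([ 468.3, -201.1,   60.5,   61.3]), array([ 468.2, -201.2,   61.6]))]  pin [(0.95, array([337.1, -97.8,  -1.8])), (0.77, array([ 467.7, -202.3,    9.1]))]
   coaster [(0.67, array([ 468.6, -197.2,   84.1,   85.3]), array([ 468.9, -197.4,   86.2]))]
```

View pics/side1.png

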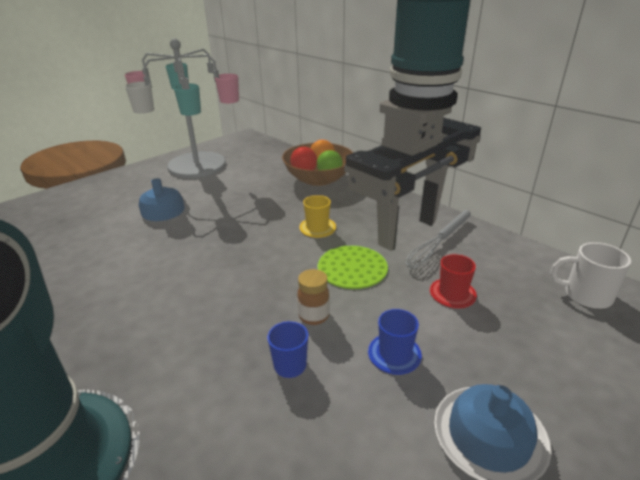

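View pics/w8.png

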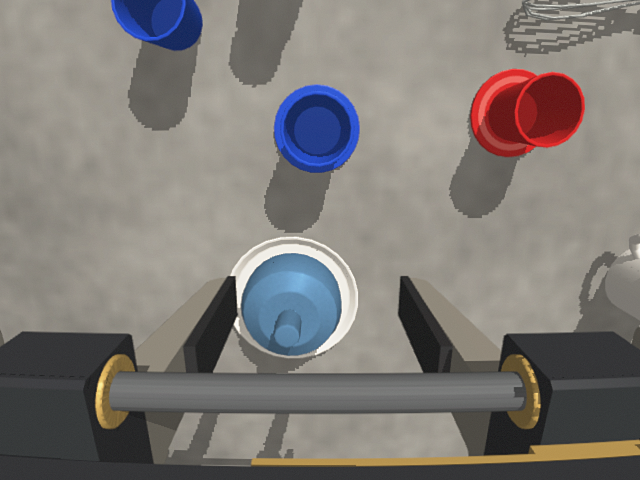

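All the placements look right: cups upright on their coasters, dome in the dish, jar and whisk in place. I'll measure red, yellow and the dome once more from above.

```bash
python3 - <<'E'
from h import *
def chk(n,t,p,a,zc=70,zt=5):
    look(n,p,a,250,zc)
    ci=viewer.camera_info("wrist");print("   ",t,circ(t,"wrist",ci,zt))
chk("butter_dome","butter_dish",(440,-380),0,10,14); 
chk("cup_red","coaster_red",(664,-183),0)
chk("cup_yellow","coaster_yellow",(646,169),0)
ci,im=snap("top");print(pins("jam_jar","top",ci),pins("whisk","top",ci)); st("end")
E
```

```text
look butter_dome 48.4 [ 441.4 -457.6  249.5] [-0.3  0.2 -0.2] 0.848
 circ [(0.9, array([ 441.4, -379.6,  110.7,  112.7]), array([ 441.6, -379.6,  112.9]))]  pin [(0.92, array([ 441.1, -380.3,    9.6]))]
    butter_dish [(0.78, array([ 441.6, -379.7,  144.3,  144.5]), array([ 441.6, -379.9,  145.5]))]
look cup_red 49.7 [ 662.4 -265.7  250.5] [-0.  -0.6 -0.3] 0.847
 circ [(0.94, array([ 664.2, -183. ,   59.9,   60.7]), array([ 664. , -183.1,   61.1]))]  pin [(0.68, array([ 665.8, -186.7,    7. ]))]
    coaster_red [(0.7, array([ 665.1, -182.6,   85.8,   86.2]), array([ 665.1, -182.6,   87.1])), (0.4, array([ 435.2, -368. ,  110.1,  139.9]), array([ 435.5, -374.6,  144.5]))]
look cup_yellow 51.2 [646.3  86.7 250.3] [-0.2 -0.6  0.1] 0.852
 circ [(0.96, array([646.2, 169.4,  61.1,  62.1]), array([646.3, 169.1,  62.4]))]  pin [(0.84, array([648.3, 168.4,   5.1]))]
    coaster_yellow [(0.72, array([646.9, 169.3,  85.9,  86.7]), array([646.8, 169.3,  87.4]))]
[(0.54, array([ 4.33e+02, -3.83e+01, -2.00e-01]))] [(0.95, array([ 7.816e+02, -6.610e+01, -6.000e-01])), (0.54, array([ 657.6, -180.1,    2.8]))]
end 51.5 [646.1  88.3 250. ] [-0.1 -1.  -0.5] 0.849
```

Everything is within about 1 mm, except the blue cup at about 4 mm against a partly hidden coaster mask. I'm handing in.

```bash
python3 -c "
from h import *
robot.job_done()"
```

```text
the job is handed in; nothing more can be done
```

The breakfast bar is laid and handed in at about 52 s of the 106 s. All three cups stand upright on the coasters of their own colour, and the dome nearest the base covers the butter. For blue I used the cup farthest to the left.

| Thing | Offset from its target centre (wrist camera) |
|---|---|
| Red cup | about 1 mm |
| Yellow cup | under 1 mm |
| Blue cup | under 1 mm from the clear coaster view before placing; about 4 mm from the later, partly hidden view |
| Dome | under 1 mm |

- **Dome:** it touched down at the height expected for the dish floor and was released there, so it was not dropped.
- **Jam jar and whisk:** the last top-camera check put both within about 3 mm of where they started, which is within measuring error.
- **Yellow cup:** I let go of it about 3 mm above its coaster, because force noise triggered the touch check early. The check afterwards showed it standing centred.
- **Failed or disagreeing checks:** the top camera did not find the red cup while the arm was near it, so I checked it with the wrist camera instead. The blue coaster's two centre readings differed by about 4 mm, both well inside the 15 mm limit.

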